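Set microscope objectives on the storage rail in order of height

TASK

Put the four microscope objectives away on the storage rail, one standing upright in the middle of each black pad, in order of height: the shortest on the pad next to the yellow end block, the tallest at the far end of the row. Do not tip any of them over, and leave the black eyepiece where it stands.

Things in the scene. Friction and masses are not known exactly. Their poses are not given: they have to be found in the camera images.
- red_objective: loose microscope objective, the shortest: an upright steel cylinder 34 mm in diameter and 36 mm tall overall with a dark collar at its foot, straight-sided up to 24 mm, then a cone (the shoulder) coloured red, seen as a ring of that colour from above, narrowing to a black nose 18 mm in diameter; 0.07 to 0.24 kg. Origin: centre of its underside; z points up along it
- orange_objective: loose microscope objective, the second shortest: an upright steel cylinder 34 mm in diameter and 46 mm tall overall with a dark collar at its foot, straight-sided up to 34 mm, then a cone (the shoulder) coloured orange, seen as a ring of that colour from above, narrowing to a black nose 18 mm in diameter; 0.07 to 0.24 kg. Origin: centre of its underside; z points up along it
- green_objective: loose microscope objective, the second tallest: an upright steel cylinder 34 mm in diameter and 56 mm tall overall with a dark collar at its foot, straight-sided up to 44 mm, then a cone (the shoulder) coloured green, seen as a ring of that colour from above, narrowing to a black nose 18 mm in diameter; 0.07 to 0.24 kg. Origin: centre of its underside; z points up along it
- blue_objective: loose microscope objective, the tallest: an upright steel cylinder 34 mm in diameter and 66 mm tall overall with a dark collar at its foot, straight-sided up to 54 mm, then a cone (the shoulder) coloured blue, seen as a ring of that colour from above, narrowing to a black nose 18 mm in diameter; 0.07 to 0.24 kg. Origin: centre of its underside; z points up along it
- pad1: one of four identical fixed black rubber pads, 54 mm in diameter, 2 mm thick, in a straight row 80 mm apart on a fixed aluminium rail (400 mm long, 64 mm wide, top 15 mm above the table). Its number says nothing about its place in the row. Origin: centre of its underside, 15 mm above the table (its top is at 17 mm); x points across the rail, y along it
- pad2: one of four identical fixed black rubber pads, 54 mm in diameter, 2 mm thick, in a straight row 80 mm apart on a fixed aluminium rail (400 mm long, 64 mm wide, top 15 mm above the table). Its number says nothing about its place in the row. Origin: centre of its underside, 15 mm above the table (its top is at 17 mm); x points across the rail, y along it
- pad3: one of four identical fixed black rubber pads, 54 mm in diameter, 2 mm thick, in a straight row 80 mm apart on a fixed aluminium rail (400 mm long, 64 mm wide, top 15 mm above the table). Its number says nothing about its place in the row. Origin: centre of its underside, 15 mm above the table (its top is at 17 mm); x points across the rail, y along it
- pad4: one of four identical fixed black rubber pads, 54 mm in diameter, 2 mm thick, in a straight row 80 mm apart on a fixed aluminium rail (400 mm long, 64 mm wide, top 15 mm above the table). Its number says nothing about its place in the row. Origin: centre of its underside, 15 mm above the table (its top is at 17 mm); x points across the rail, y along it
- yellow_stop: fixed yellow block on one end of the rail (either end; a grey block of the same size is at the other), 50 mm across the rail, 24 mm along it, 25 mm high. The pads' centres are 60, 140, 220 and 300 mm from its centre. Origin: centre of its underside, 15 mm above the table; y points along the rail
- eyepiece: loose all-black eyepiece with a round glass top, among the objectives, not to be moved: 40 mm tall, 29 mm in diameter below, 40 mm in its upper 14 mm. Origin: centre of its underside; z up. A small white bottle with a grey cap (28 mm across, 55 mm high) and a flat glass dish (37 mm across, 11 mm high) stand in the same group, all at least 70 mm apart, centre to centre

How it is judged:
By the outcome, as a careful person would: the job done as asked, in the order asked, and still so for the second after the job is handed in, with the robot touching nothing.
It also fails if it takes over 90 s, if anything falls off the work surface, if the arm or the gripper's body presses on something with over 40 N, if the wrist force passes 120 N, or if a joint passes its speed limit or range.

ROBOT

A 6-joint arm with a two-finger parallel gripper is mounted at the origin on the work surface. World frame = base frame: x ahead of the robot, y to its left, z up, the work surface at z = 0. Lengths are in mm, angles in rad, forces in N, time in s.
With the tool pointing down it reaches from about 275 to 750 mm from the base axis. Payload 10.2 kg.
Tool frame: the origin (TCP) lies on the centre line of the jaws, within the pads' length; the fingertips stand 19 mm ahead of it and the grasp point (between the pads) is the TCP; z points along the fingers, y is the line along which they close (so a half turn about z gives the same grasp; the last joint's range is limited). The gripper opens to 85 mm and grips with 20 to 120 N. Pads are 22 mm wide; open, the fingers measure 114 mm over their backs; the gripper's body (76 mm by 85 mm) begins 54 mm behind the grasp point. The pads swing forward as they close: fully open they stand 13 mm farther back than shut.
Start: joints at [-1.339, 0.313, 1.498, -0, 1.331, -0.223], TCP at [230.612, -471.645, 250.294] pointing down, gripper open.
Joint ranges: [-2.94, 2.94], [-0.97, 2.17], [0.19, 2.56], [-1.23, 4.37], [0.02, 3.11], [-2.88, 2.88]. Speed limits (rad/s): [2.39, 2.39, 3.01, 3.14, 3.14, 3.14].

INTERFACE

Orientations are given as a unit quaternion [w, x, y, z].
In Python, from rig import sense, capture, finish_job, regions_of, mark_of gives the robot as it stands.
- The arm moves only by the tool jog_arm, never from a script. Its argument "series" is text: rows parted by semicolons, each of 7 numbers parted by spaces: the shift along the tool's x, y, z in units of 0.4 m (1.0 is 0.4 m), then the turn, a rotation vector about the tool's x, y, z in units of pi/2 rad (1.0 is pi/2 rad), then the opening, from -1 (shut) to 1 (fully open). A call has 1 to 20 rows; each row is the pose to reach, as a shift and turn from the pose commanded when the call began, along the tool's axes at that moment; what a row does not reach only later rows make up. A row lasts 1/8 s, in which the tool goes at most 62.5 mm and 10.7 degrees, less where a joint would pass 70% of its speed; a pose out of reach is approached as far as the arm can. A call with a number of a shift or a turn outside -1 to 1 is refused whole. A call with a gripper value outside its range is refused whole. The fingers move at their own pace and stop on an object; "grip_force" is the grip in N (left out, the last holds). Time passes only in rows, so rows that repeat a pose let the fingers close. It gives the time, the measured TCP pose, the force, the opening and the grip force at its end, in the units of the state.
- sense(): the state, without advancing time (a new reading comes with each control period).
- capture(name): name is "scene" or "top"; returns a dict with "img" (480x640x3 uint8, red, green, blue), "intrinsics" (3x3 intrinsics, pixels), "dist_coeffs" ([k1, k2, p1, p2, k3] as OpenCV has them; the pictures are not rectified), "R" (3x3) and "t" (3): a world point X has camera coordinates R X + t. Camera axes: x right, y down, z forward; pixel columns grow to the right and rows downward; lengths in mm; the calibration is good to about 2 mm. A picture is of the moment at which its call begins. There is no depth.
- finish_job(): hands the job in; it is judged then, once.
Trained networks look in a picture, given as the dict that the camera call returned (one of the last four; its "shot" number tells which), for a name from the list of things; names that differ only in an ending like _2 or _b are one class to them, and where a whole thing is asked for, a point or a joint stands for the part that bears it (a point fixed in the world has none). Each returns a list of dicts, best first, with "confidence" (0 to 1); they miss things now and then, are a little off and sometimes report something else, mostly with a low value. They report only what shows in the picture. A call takes as long as a camera call.
- regions_of(label, picture): "region" (480x640 bool, what is visible of it) and "point" ([row, column] in pixels, amid what is visible of it).
- mark_of(label, picture): "point" ([row, column] in pixels: a listed point, or the origin of a listed thing).
The state is a dict: "time_s": time; "joints": joint angles; "dq": joint speeds; "tau": joint torques, N m; "eef_pos": TCP position; "ee_rot": TCP orientation; "force": force on the tool from outside, world axes, zero at the start; "wrist_torque": the same for the moment, N m; "grip_width": opening from 0.0 (shut) to 1.0 (fully open); "grip_force": force on a finger pad.
Only numpy, scipy, OpenCV 4.12 (cv2) and the standard library are available. Lean on these libraries where they do the work, as an engineer would, in place of code of your own. Each camera call takes 0.05 s, during which the arm holds its last target. There are 200 camera calls.

## Working session

There is one attempt and no reset: what is moved stays moved. The work goes in short steps, Python scripts to look and compute and a tool call to move; the robot and the scene stay as the last step left them, time stands still between calls to the robot, and variables do not carry over. Pictures are saved under pics/ and viewed, at most 14 in all, crops included, and the job is handed in when it is done.

Besides the shell and the picture viewer there is one more tool, called by a JSON object that holds its "method" and its "body". jog_arm: Moves the arm, as the interface text tells. Shifts and turns lie within -1 to 1; 1 stands for 0.4 m of shift or pi/2 rad of turn. Its arguments: {"type":"object","properties":{"series":{"type":"string"},"grip_force":{"type":"number"}},"required":["series"]}

```bash
mkdir -p pics; ls
cat > h.py <<'E'
import numpy as np, cv2
from rig import sense, capture, finish_job, regions_of, mark_of
def ray(c,pt):
    u=cv2.undistortPoints(np.array([[[pt[1],pt[0]]]],float),np.array(c['intrinsics']),np.array(c['dist_coeffs']))[0,0]
    R=np.array(c['R']);t=np.array(c['t']);return -R.T@t, R.T@np.array([u[0],u[1],1.])
def at(c,pt,z):
    o,d=ray(c,pt);return o+d*(z-o[2])/d[2]
def tri(rs):
    A=0;b=0
    for o,d in rs:
        d=d/np.linalg.norm(d);P=np.eye(3)-np.outer(d,d);A=A+P;b=b+P@o
    x=np.linalg.solve(A,b);return x,[np.linalg.norm((np.eye(3)-np.outer(d,d)/(d@d))@(x-o)) for o,d in rs]
def save(c,n): cv2.imwrite('pics/'+n,np.array(c['img'])[:,:,::-1])
N=['red_objective','orange_objective','green_objective','blue_objective','eyepiece','yellow_stop','pad1']
E
python3 - <<'E'
from h import *
np.set_printoptions(precision=1,suppress=True)
a=capture('scene');b=capture('top');save(a,'s1.png');save(b,'t1.png')
s=sense();print(s['eef_pos'],s['ee_rot'],s['grip_width'])
for n,c in(('scene',a),('top',b)):
    print(n,ray(c,(240,320)))
    for l in N:
        for r in mark_of(l,c)[:5]: print(l,round(r['confidence'],2),np.round(r['point'],1),at(c,r['point'],15 if l[0] in'yp' else 0))
E
```

```text
pics
[ 230.6 -471.4  249.8] [-0.   1.   0.2  0. ] 0.9998372535261121
scene (array([1054.8, -230.6,  983. ]), array([-0.5,  0.2, -0.8]))
red_objective 0.55 [254.2 286.9] [472.5 -14.7   0. ]
orange_objective 0.95 [299.5 186.3] [ 479.8 -215.6    0. ]
green_objective 0.93 [255.2 234.5] [ 431.1 -103.4    0. ]
blue_objective 0.75 [268.9 123.6] [ 368.5 -297.3    0. ]
eyepiece 0.74 [197.7 378. ] [432.2 202.1  -0. ]
pad1 0.95 [316.9 330. ] [630.8  -4.5  15. ]
pad1 0.87 [329.1 284.2] [616.9 -85.1  15. ]
pad1 0.83 [344.9 237.3] [ 608.5 -168.    15. ]
pad1 0.76 [304.7 373.8] [643.5  74.8  15. ]
top (array([ 270. ,  -11.6, 1365.3]), array([ 0.2,  0. , -1. ]))
red_objective 0.6 [273.8 339.2] [470.7 -12.5   0. ]
orange_objective 0.71 [267.6 427.7] [ 478.7 -209.9    0. ]
green_objective 0.74 [292.3 380.4] [ 426.8 -102.2    0. ]
blue_objective 0.7 [315.3 469.3] [ 369.2 -297.1    0. ]
eyepiece 0.52 [288.7 245.6] [442.9 196.2   0. ]
yellow_stop 0.67 [199.3 272.8] [642.  132.3  15. ]
yellow_stop 0.48 [210.4 403.6] [ 607.5 -160.7   15. ]
pad1 0.92 [201.9 297.6] [634.1  76.4  15. ]
pad1 0.88 [211.2 403.6] [ 605.7 -160.6   15. ]
pad1 0.65 [205.7 336.8] [622.6 -11.5  15. ]
pad1 0.62 [208.6 368.6] [613.8 -82.4  15. ]
```

View pics/s1.png

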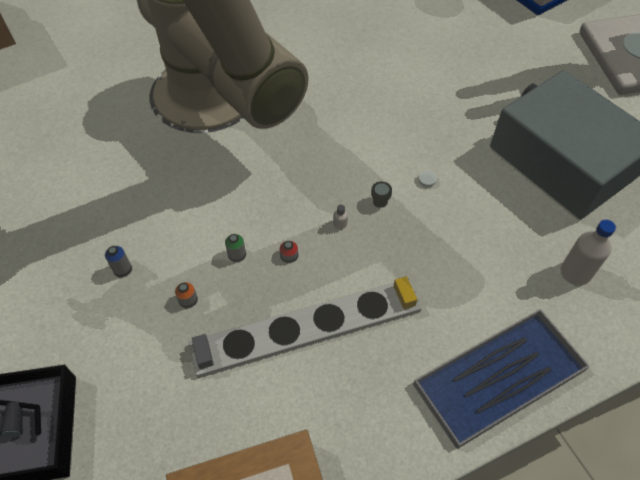

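View pics/t1.png

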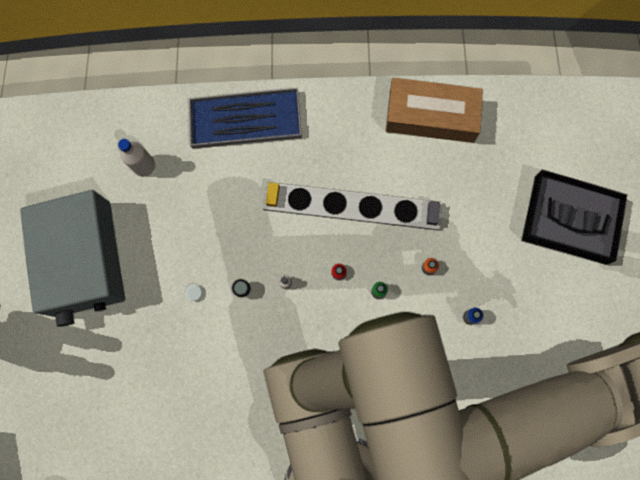

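The scene view shows the objectives at (col,row): blue (118,260), orange (186,293), green (235,247), red (289,250), eyepiece (381,193). The yellow block is at (405,292) and the grey one at (202,350). The top view agrees: yellow at (272,194), pads along (299,199) to (406,211). I'll refine the positions from region masks in both views.

```bash
cat >> h.py <<'E'
from scipy.optimize import least_squares
def proj(c,X):
    rv=cv2.Rodrigues(np.array(c['R'],float))[0]
    return cv2.projectPoints(np.array(X,float),rv,np.array(c['t'],float),np.array(c['intrinsics']),np.array(c['dist_coeffs']))[0][:,0]
def sil(c,x,y,z,prof):
    a=np.linspace(0,2*np.pi,40)
    P=np.vstack([np.c_[x+r*np.cos(a),y+r*np.sin(a),z+h+0*a] for r,h in prof])
    m=cv2.moments(cv2.convexHull(proj(c,P).astype(np.float32)));return np.array([m['m10'],m['m01']])/m['m00'],m['m00']
def cen(m):
    r,c=np.nonzero(m);return np.array([c.mean(),r.mean()]),len(r)
H=dict(red_objective=36,orange_objective=46,green_objective=56,blue_objective=66)
def obj(l): return [(17,0),(17,H[l]-12),(9,H[l])]
def fit(masks,prof,z=0,freeh=False):
    o=[(c,cen(m)) for c,m in masks]
    def f(p):
        pr=[(r,h*(p[2] if freeh else 1)) for r,h in prof]
        return np.concatenate([sil(c,p[0],p[1],z,pr)[0]-m[0] for c,m in o])
    x0=at(o[0][0],o[0][1][0][::-1],20)
    s=least_squares(f,[x0[0],x0[1],1.][:3 if freeh else 2]);return s.x,s.fun,[(m[1],int(sil(c,s.x[0],s.x[1],z,prof)[1])) for c,m in o]
E
python3 - <<'E'
from h import *
np.set_printoptions(precision=1,suppress=True)
a=capture('scene');b=capture('top')
for l in N[:4]:
    ms=[]
    for c in(a,b):
        R=regions_of(l,c);print(l,[(round(r['confidence'],2),np.round(r['point']),int(r['region'].sum())) for r in R[:2]]);ms.append((c,R[0]['region']))
    p=fit(ms,obj(l));print(' fit',*p,' freeh',fit(ms,obj(l),0,True)[:2], [fit([m],obj(l))[0] for m in ms])
pads=[sorted([cen(r['region'])+(r['confidence'],) for r in regions_of('pad1',c)[:6]],key=lambda q:-at(c,q[0][::-1],17)[1]) for c in(a,b)]
for c,q in zip((a,b),pads):
    for r in q: print('pad',r[0],r[1],round(r[2],2),at(c,r[0][::-1],17))
if len(pads[0])==len(pads[1])==4:
    for p,q in zip(*pads): print('tri',tri([ray(a,p[0][::-1]),ray(b,q[0][::-1])]))
for c in(a,b):
    for r in regions_of('yellow_stop',c)[:2]: print('yel',r['confidence'],at(c,r['point'],30),r['region'].sum())
    for r in regions_of('eyepiece',c)[:2]: print('eye',r['confidence'],at(c,r['point'],30),r['region'].sum())
    # colour-independent check: dark blobs on rail
    g=np.array(c['img']).max(2)<50;n,L,S,C=cv2.connectedComponentsWithStats(g.astype(np.uint8))
    for i in range(1,n):
        if 250<S[i,4]<900: print('dark',S[i,4],C[i],at(c,C[i][::-1],17))
E
```

```text
red_objective [(0.54, array([252., 289.]), 345)]
red_objective [(0.59, array([272., 340.]), 144)]
 fit [475.2 -14.2] [-1.1 -0.1  0.8 -0.7] [(345, 350), (144, 210)]  freeh (array([473.5, -14.1,   1. ]), array([-1.4, -0.7,  0.8,  0.1])) [array([476.7, -14.1]), array([473.7, -12.3])]
orange_objective [(0.84, array([294., 186.]), 446), (0.23, array([263., 120.]), 568)]
orange_objective [(0.63, array([269., 431.]), 249)]
 fit [ 480.7 -213.6] [-0.5 -0.5  0.7 -1. ] [(446, 452), (249, 233)]  freeh (array([ 480.6, -212.9,    1. ]), array([-0.2, -0.7,  0.4, -1. ])) [array([ 482. , -213.1]), array([ 478.5, -212. ])]
green_objective [(0.62, array([249., 233.]), 489)]
green_objective []Traceback (most recent call last):
  File "<stdin>", line 7, in <module>
IndexError: list index out of range
```

```bash
cat >> h.py <<'E'
HUE=dict(red_objective=(172,4),orange_objective=(5,16),green_objective=(50,85),blue_objective=(105,130))
def ring(c,l,xy,z=0,rad=45):
    hsv=cv2.cvtColor(np.array(c['img']),cv2.COLOR_RGB2HSV);lo,hi=HUE[l];h=hsv[...,0].astype(int)
    m=((h>=lo)&(h<=hi) if lo<hi else (h>=lo)|(h<=hi))&(hsv[...,1]>110)&(hsv[...,2]>50)
    u=proj(c,[[xy[0],xy[1],z+H[l]-6]])[0];yy,xx=np.mgrid[:480,:640];m&=np.hypot(xx-u[0],yy-u[1])<rad*.45
    o=np.zeros((480,640),np.uint8)
    n,L,S,C=cv2.connectedComponentsWithStats(m.astype(np.uint8),connectivity=8)
    if n<2:return o>0
    m=L==1+np.argmax(S[1:,4])
    p=np.argwhere(m)[:,::-1].astype(np.int32);cv2.fillConvexPoly(o,cv2.convexHull(p),1);return o>0
def fr(l): return [(17,H[l]-12),(9,H[l])]
E
python3 - <<'E'
from h import *
np.set_printoptions(precision=1,suppress=True)
a=capture('scene');b=capture('top')
G=dict(red_objective=(474,-14),orange_objective=(480,-213),green_objective=(430,-103),blue_objective=(369,-297))
for l in N[:4]:
    ms=[(c,ring(c,l,G[l])) for c in(a,b)]
    p=fit(ms,fr(l));print(l,'ringfit',*p,'freeh',*fit(ms,fr(l),0,True)[:2],[fit([m],fr(l))[0] for m in ms])
    for c in(a,b):
        R=regions_of(l,c)
        if R: print('  net',round(R[0]['confidence'],2),*fit([(c,R[0]['region'])],obj(l)))
pads=[sorted([cen(r['region'])+(r['confidence'],) for r in regions_of('pad1',c)[:6]],key=lambda q:-at(c,q[0][::-1],17)[1]) for c in(a,b)]
for c,q in zip((a,b),pads):
    for r in q: print('pad',r[0],r[1],round(r[2],2),at(c,r[0][::-1],17))
if len(pads[0])==len(pads[1])==4:
    for p,q in zip(*pads): print('tri',tri([ray(a,p[0][::-1]),ray(b,q[0][::-1])]))
for c in(a,b):
    for r in regions_of('yellow_stop',c)[:2]: print('yel',r['confidence'],at(c,r['point'],30),r['region'].sum())
    for r in regions_of('eyepiece',c)[:2]: print('eye',r['confidence'],at(c,r['point'],30),r['region'].sum())
    g=np.array(c['img']).max(2)<50;n,L,S,C=cv2.connectedComponentsWithStats(g.astype(np.uint8))
    for i in range(1,n):
        if 250<S[i,4]<900: print('dark',S[i,4],C[i],at(c,C[i][::-1],17))
E
```

```text
red_objective ringfit [475.  -11.2] [ 0.  -0.9  0.  -0.7] [(197, 225), (184, 187)] freeh [475.1 -11.3   1. ] [-0.  -0.9  0.1 -0.8] [array([476.7, -11.3]), array([473.4, -11.1])]
  net 0.9 [476.4 -14. ] [-0.6  0.3] [(359, 350)]
orange_objective ringfit [ 479.8 -211.3] [ 0.4 -1.4 -0.2 -0.6] [(236, 261), (199, 187)] freeh [ 480.4 -212.1    1. ] [ 0.1 -1.   0.1 -0.9] [array([ 480.2, -212.1]), array([ 478.4, -211.7])]
  net 0.82 [ 481.8 -213.2] [-0. -0.] [(433, 452)]
  net 0.64 [ 479.4 -212.4] [-0.  0.] [(213, 233)]
green_objective ringfit [433.4 -93.9] [-1.3 -1.  -1.8 -2.1] [(67, 231), (169, 196)] freeh [430.9 -94.5   0.9] [-1.9 -0.5 -1.5 -0.8] [array([436.3, -92.5]), array([428.6, -99. ])]
  net 0.93 [431.8 -99. ] [ 0. -0.] [(440, 472)]
  net 0.77 [428.4 -99.3] [ 0. -0.] [(243, 232)]
blue_objective ringfit [ 366.9 -298.1] [-0.2 -1.4  0.1 -0.7] [(189, 248), (183, 196)] freeh [ 349.9 -295.3    0.6] [ 2.  -2.8 -2.8  8. ] [array([ 370. , -298.6]), array([ 365.4, -297.8])]
  net 0.62 [ 368.6 -300.1] [-0. -0.] [(567, 591)]
  net 0.66 [ 365.3 -298.6] [-0.  0.] [(263, 276)]
pad [381.2 194. ] 43
[... 276 characters left out ...]
. ] 440 0.55 [617.  -85.9  17. ]
yel 0.74 [653.9 131.7  30. ] 501
eye 0.7 [440.4 201.3  30. ] 441
dark 272 [239.7  71.9] [-5.1 88.  17. ]
dark 316 [624.7 178.2] [616.  649.3  17. ]
dark 536 [372.  304.7] [643.   71.4  17. ]
dark 561 [328.4 317.4] [631.4  -7.8  17. ]
dark 596 [283.9 330.4] [619.8 -86.8  17. ]
dark 630 [238.1 343.7] [ 608.  -166.1   17. ]
yel 0.8 [646.  131.1  30. ] 238
dark 367 [299.2 198.7] [640.8  72.5  17. ]
dark 372 [334.5 202.8] [628.9  -6.4  17. ]
dark 369 [370.1 206.8] [617.4 -85.7  17. ]
dark 814 [577.8 220.1] [ 574.5 -562.2   17. ]
dark 369 [405.4 210.8] [ 605.9 -164.6   17. ]
dark 314 [387.2 319.6] [ 365.  -113.4   17. ]
dark 280 [631.7 390.9] [ 181.6 -658.3   17. ]
```

```bash
cat >> h.py <<'E'
from scipy.spatial.transform import Rotation as Ro
def tool(): 
    s=sense();q=s['ee_rot'];return np.array(s['eef_pos']),Ro.from_quat([q[1],q[2],q[3],q[0]]),s
Y=np.array([.9893,-.1458,0]);RT=Ro.from_matrix(np.c_[np.cross(Y,[0,0,-1]),Y,[0,0,-1]])
PAD=dict(red_objective=(641.9,72),orange_objective=(630.1,-7.1),green_objective=(618.6,-86.2),blue_objective=(607,-165.4))
def go(*T):
    p,R,s=tool()
    for flip in (0,1):
        rv=(R.inv()*RT*Ro.from_rotvec([0,0,np.pi*flip])).as_rotvec()/(np.pi/2)
        if abs(rv).max()<=1: print('turn',np.round(rv,4))
    for t in T: print(t,'->',np.round(R.inv().apply(np.array(t)-p)/400,4))
    print('pos',np.round(p,1),'j6',s['joints'][5],'grip',s['grip_width'],s['grip_force'],'F',np.round(s['force'],1),'t',s['time_s'])
E
python3 -c "
from h import *
go((367,-299,170),(367,-299,90),(367,-299,40))"
```

```text
turn [ 0.     -0.     -0.6173]
(367, -299, 170) -> [ 0.4959 -0.238   0.2008]
(367, -299, 90) -> [ 0.4959 -0.238   0.4008]
(367, -299, 40) -> [ 0.4959 -0.238   0.5258]
pos [ 230.6 -471.6  250.3] j6 -0.223415635321962 grip 1.000272781571479 0.0 F [-0.5  0.1  0.8] t 2.0
```

{"method": "jog_arm", "body": {"series": "0.496 -0.238 0.2 0 0 -0.617 0.4;0.496 -0.238 0.2 0 0 -0.617 0.4;0.496 -0.238 0.2 0 0 -0.617 0.4;0.496 -0.238 0.2 0 0 -0.617 0.4;0.496 -0.238 0.2 0 0 -0.617 0.4;0.496 -0.238 0.2 0 0 -0.617 0.4;0.496 -0.238 0.2 0 0 -0.617 0.4;0.496 -0.238 0.2 0 0 -0.617 0.4;0.496 -0.238 0.2 0 0 -0.617 0.4", "grip_force": 30}}

```text
time_s: 3.12
eef_pos: [366.9, -299.2, 170.4]
ee_rot: [0.0, 0.758, 0.653, -0.0]
force: [-0.4, 0.3, -0.7]
grip_width: 0.696
grip_force: 0.0
```

Run:
```python
from h import *
a=capture('scene')
cv2.imwrite('pics/s2.png',cv2.resize(np.array(a['img'])[140:340,20:320,::-1],None,fx=2.5,fy=2.5))
go((367,-299,170),(367,-299,90),(367,-299,40))
```

```text
turn [ 0.      0.     -0.0011]
(367, -299, 170) -> [0.0004 0.0002 0.0008]
(367, -299, 90) -> [4.000e-04 2.000e-04 2.008e-01]
(367, -299, 40) -> [4.000e-04 2.000e-04 3.258e-01]
pos [ 366.9 -299.2  170.3] j6 -0.7841706211490954 grip 0.6984189694217028 0.0 F [ 0.3  0.7 -0.3] t 3.175
```

View pics/s2.png

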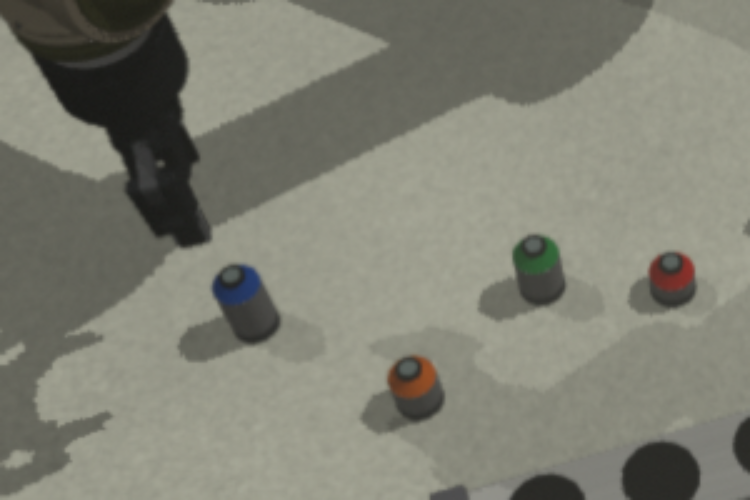

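The gripper hangs open above blue (crop 170,220; blue's nose at 232,275), all four still upright. Descending to grasp.

{"method": "jog_arm", "body": {"series": "0 0 0.1 0 0 0 0.4;0 0 0.18 0 0 0 0.4;0 0 0.25 0 0 0 0.4;0 0 0.29 0 0 0 0.4;0 0 0.325 0 0 0 0.4;0 0 0.325 0 0 0 0.4;0 0 0.325 0 0 0 0.4"}}

```text
time_s: 4.05
eef_pos: [367.2, -299.3, 40.8]
ee_rot: [0.0, 0.757, 0.653, -0.0]
force: [0.6, 0.2, 0.2]
grip_width: 0.698
grip_force: 0.0
```

{"method": "jog_arm", "body": {"series": "0 0 0 0 0 0 0.1;0 0 0 0 0 0 0;0 0 0 0 0 0 -0.1;0 0 0 0 0 0 -0.2;0 0 0 0 0 0 -0.3;0 0 0 0 0 0 -0.5;0 0 0 0 0 0 -0.5;0 0 0 0 0 0 -0.5", "grip_force": 30}}

```text
time_s: 5.05
eef_pos: [367.0, -299.0, 40.5]
ee_rot: [0.0, 0.757, 0.653, -0.0]
force: [-2.5, 0.6, 4.7]
grip_width: 0.388
grip_force: 30.0
```

{"method": "jog_arm", "body": {"series": "0 0 -0.05 0 0 0 -0.5;0 0 -0.13 0 0 0 -0.5;0 0 -0.2 0 0 0 -0.5;0 0 -0.2 0 0 0 -0.5", "grip_force": 35}}

```text
time_s: 5.55
eef_pos: [367.6, -299.6, 121.5]
ee_rot: [0.002, 0.757, 0.653, -0.0]
force: [-0.3, -0.4, -1.8]
grip_width: 0.386
grip_force: 35.2
```

Run:
```python
from h import *
go((607,-165.4,120),(607,-165.4,80))
```

```text
turn [ 0.0016  0.0015 -0.0003]
(607, -165.4, 120) -> [0.4194 0.5431 0.0041]
(607, -165.4, 80) -> [0.4197 0.5428 0.1041]
pos [ 367.6 -299.6  121.5] j6 -0.7849328498129972 grip 0.3858233349188126 35.179983550915495 F [-0.3 -0.4 -1.8] t 5.55
```

{"method": "jog_arm", "body": {"series": "0.05 0.06 0 0 0 0 -0.5;0.12 0.16 0 0 0 0 -0.5;0.2 0.26 0 0 0 0 -0.5;0.28 0.36 0 0 0 0 -0.5;0.35 0.45 0 0 0 0 -0.5;0.4 0.52 0 0 0 0 -0.5;0.42 0.543 0 0 0 0 -0.5;0.42 0.543 0.05 0 0 0 -0.5;0.42 0.543 0.1 0 0 0 -0.5;0.42 0.543 0.1 0 0 0 -0.5;0.42 0.543 0.1 0 0 0 -0.5"}}

```text
time_s: 6.92
eef_pos: [606.4, -165.0, 80.7]
ee_rot: [0.0, 0.757, 0.653, 0.0]
force: [0.0, -0.5, -1.1]
grip_width: 0.387
grip_force: 35.2
```

```bash
cat >> h.py <<'E'
def look(l,xy,z):
    a=capture('scene');b=capture('top')
    for n,c in(('scene',a),('top',b)):
        m=ring(c,l,xy,z,60)
        if m.sum()>20: print(n,'ring',m.sum(),np.round(fit([(c,m)],fr(l),z)[0],1),end=' ')
        for r in regions_of(l,c)[:1]: print('net',round(r['confidence'],2),r['region'].sum(),np.round(fit([(c,r['region'])],obj(l),z)[0],1),int(sil(c,*xy,z,obj(l))[1]),end=' ')
        for r in mark_of(l,c)[:1]: print('mark',np.round(at(c,r['point'],z),1),round(r['confidence'],2))
    return a,b
E
python3 - <<'E'
from h import *
a,b=look('blue_objective',(607,-165.4),40)
A=np.array(a['img'])[250:400,160:360,::-1];B=np.array(b['img'])[150:260,330:480,::-1]
cv2.imwrite('pics/s3.png',np.hstack([cv2.resize(A,(400,300)),cv2.resize(B,(400,300))]))
go((607,-165.4,80),(607,-165.4,57.5))
E
```

```text
net 0.5 11 [ 616.7 -151.8] 633 mark [ 614.7 -167.9   40. ] 0.45
turn [ 0.0004  0.0001 -0.0003]
(607, -165.4, 80) -> [-0.0017  0.0013  0.0019]
(607, -165.4, 57.5) -> [-0.0017  0.0013  0.0581]
pos [ 606.6 -164.6   80.8] j6 -0.3042817681289653 grip 0.38309182759410965 35.248013238888234 F [-0.6  0.5 -1. ] t 7.225
```

View pics/s3.png

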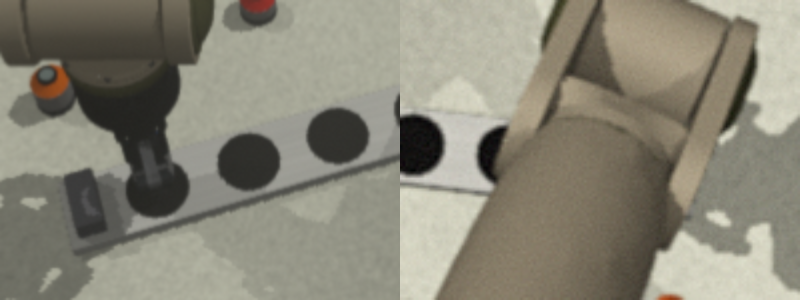

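The picture shows the gripper over the grey-end pad (crop 158,185), the objective hidden by the fingers. Lowering gently.

{"method": "jog_arm", "body": {"series": "-0.001 0.001 0.02 0 0 0 -0.5;-0.001 0.001 0.04 0 0 0 -0.5;-0.001 0.001 0.05 0 0 0 -0.5;-0.001 0.001 0.055 0 0 0 -0.5;-0.001 0.001 0.058 0 0 0 -0.5;-0.001 0.001 0.058 0 0 0 -0.5"}}

```text
time_s: 7.98
eef_pos: [606.9, -165.0, 57.6]
ee_rot: [0.0, 0.757, 0.653, 0.0]
force: [-1.6, 0.9, 3.5]
grip_width: 0.388
grip_force: 35.5
```

{"method": "jog_arm", "body": {"series": "0 0 0.001 0 0 0 -0.2;0 0 0.001 0 0 0 -0.1;0 0 0.001 0 0 0 0.1;0 0 0.001 0 0 0 0.3;0 0 0.001 0 0 0 0.4;0 0 0.001 0 0 0 0.4;0 0 -0.05 0 0 0 0.4;0 0 -0.15 0 0 0 0.4;0 0 -0.28 0 0 0 0.4;0 0 -0.28 0 0 0 0.4"}}

```text
time_s: 9.22
eef_pos: [608.3, -165.7, 173.5]
ee_rot: [0.004, 0.757, 0.653, 0.002]
force: [-0.1, -0.5, -1.4]
grip_width: 0.697
grip_force: 0.0
```

Run:
```python
from h import *
go((480.3,-212.7,170),(480.3,-212.7,32))
```

```text
turn [ 0.005   0.0016 -0.0002]
(480.3, -212.7, 170) -> [-0.1631 -0.2994  0.0068]
(480.3, -212.7, 32) -> [-0.1622 -0.3021  0.3518]
pos [ 608.3 -165.7  173.5] j6 -0.3046944442820176 grip 0.6970001768772675 0.0 F [-0.1 -0.5 -1.4] t 9.225
```

{"method": "jog_arm", "body": {"series": "-0.05 -0.1 0.01 0 0 0 0.4;-0.1 -0.2 0.01 0 0 0 0.4;-0.15 -0.28 0.04 0 0 0 0.4;-0.162 -0.3 0.1 0 0 0 0.4;-0.162 -0.3 0.15 0 0 0 0.4;-0.162 -0.3 0.15 0 0 0 0.4;-0.162 -0.3 0.15 0 0 0 0.4"}}

```text
time_s: 10.1
eef_pos: [478.9, -211.6, 109.5]
ee_rot: [0.0, 0.757, 0.653, 0.0]
force: [0.3, 0.7, 0.4]
grip_width: 0.698
grip_force: 0.0
```

Run:
```python
from h import *
a,b=look('blue_objective',(607,-165.4),17)
A=np.array(a['img'])[200:400,100:360,::-1]
cv2.imwrite('pics/s4.png',cv2.resize(A,None,fx=3,fy=3))
go((480.3,-212.7,110),(480.3,-212.7,32))
```

```text
scene ring 197 [ 611.6 -163.2] net 0.82 605 [ 609.1 -166.1] 606 mark [ 609.2 -159.5   17. ] 0.96
top ring 183 [ 605.5 -163.9] net 0.8 292 [ 605.7 -164.5] 284 mark [ 609.2 -172.1   17. ] 0.85
turn [ 0.0004  0.0002 -0.0002]
(480.3, -212.7, 110) -> [-0.0022  0.0042 -0.0014]
(480.3, -212.7, 32) -> [-0.0022  0.0041  0.1936]
pos [ 478.8 -211.6  109.4] j6 -0.49350597547348074 grip 0.6999257254653599 0.0 F [ 0.5 -0.9 -0.3] t 10.4
```

View pics/s4.png

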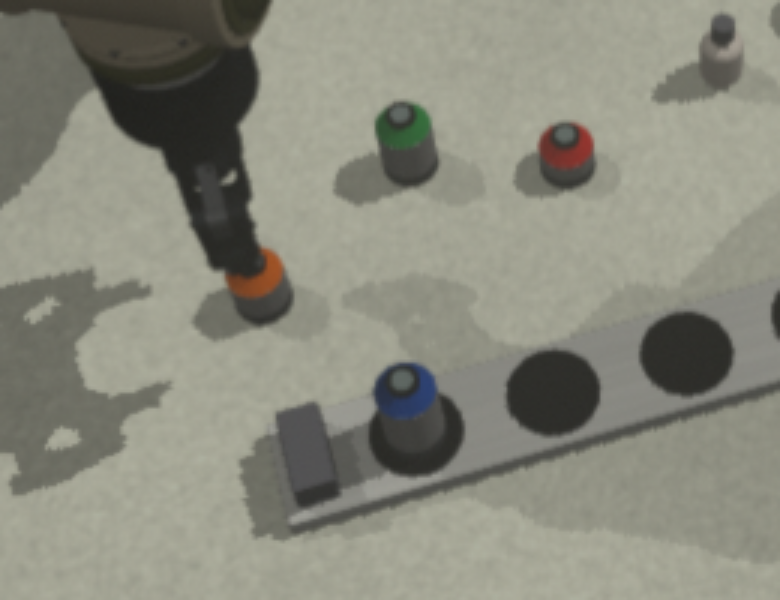

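Blue stands upright on the grey-end pad (crop 415,430), within 1 mm of the pad's centre in both views. Next is orange.

{"method": "jog_arm", "body": {"series": "-0.002 0.004 0.06 0 0 0 0.4;-0.002 0.004 0.11 0 0 0 0.4;-0.002 0.004 0.15 0 0 0 0.4;-0.002 0.004 0.18 0 0 0 0.4;-0.002 0.004 0.194 0 0 0 0.4;-0.002 0.004 0.194 0 0 0 0.4;-0.002 0.004 0.194 0 0 0 0.1;-0.002 0.004 0.194 0 0 0 -0.05;-0.002 0.004 0.194 0 0 0 -0.15;-0.002 0.004 0.194 0 0 0 -0.25;-0.002 0.004 0.194 0 0 0 -0.5;-0.002 0.004 0.194 0 0 0 -0.5;-0.002 0.004 0.194 0 0 0 -0.5", "grip_force": 35}}

```text
time_s: 12.02
eef_pos: [480.2, -212.6, 31.9]
ee_rot: [0.0, 0.757, 0.653, 0.0]
force: [-1.8, 1.2, 6.1]
grip_width: 0.385
grip_force: 34.2
```

Run:
```python
from h import *
go((630.1,-7.1,130),(630.1,-7.1,49))
```

```text
turn [ 0.0002  0.0001 -0.0003]
(630.1, -7.1, 130) -> [ 0.563   0.2958 -0.2453]
(630.1, -7.1, 49) -> [ 0.5631  0.2957 -0.0428]
pos [ 480.2 -212.6   31.9] j6 -0.49338155620380375 grip 0.3849815451182722 34.22485656570643 F [-1.8  1.2  6.1] t 12.025
```

{"method": "jog_arm", "body": {"series": "0 0 -0.05 0 0 0 -0.5;0 0 -0.15 0 0 0 -0.5;0.02 0.01 -0.24 0 0 0 -0.5;0.1 0.05 -0.245 0 0 0 -0.5;0.2 0.1 -0.245 0 0 0 -0.5;0.3 0.16 -0.245 0 0 0 -0.5;0.4 0.21 -0.245 0 0 0 -0.5;0.5 0.26 -0.245 0 0 0 -0.5;0.55 0.29 -0.22 0 0 0 -0.5;0.563 0.296 -0.15 0 0 0 -0.5;0.563 0.296 -0.1 0 0 0 -0.5;0.563 0.296 -0.08 0 0 0 -0.5;0.563 0.296 -0.08 0 0 0 -0.5;0.563 0.296 -0.08 0 0 0 -0.5"}}

```text
time_s: 13.78
eef_pos: [630.6, -7.3, 64.5]
ee_rot: [0.001, 0.757, 0.653, 0.0]
force: [0.3, 0.5, -0.8]
grip_width: 0.383
grip_force: 35.3
```

Run:
```python
from h import *
go((630.1,-7.1,49))
```

```text
turn [ 0.001   0.     -0.0005]
(630.1, -7.1, 49) -> [ 0.0003 -0.0013  0.0387]
pos [630.6  -7.3  64.5] j6 -0.050074942775737236 grip 0.3834325844025005 35.27458248892799 F [ 0.3  0.5 -0.8] t 13.775
```

{"method": "jog_arm", "body": {"series": "0 -0.001 0.02 0 0 0 -0.5;0 -0.001 0.03 0 0 0 -0.5;0 -0.001 0.036 0 0 0 -0.5;0 -0.001 0.039 0 0 0 -0.5;0 -0.001 0.039 0 0 0 -0.5;0 -0.001 0.039 0 0 0 -0.2;0 -0.001 0.039 0 0 0 -0.1;0 -0.001 0.039 0 0 0 0.1;0 -0.001 0.039 0 0 0 0.3;0 -0.001 0.039 0 0 0 0.4;0 -0.001 0.039 0 0 0 0.4;0 -0.001 -0.03 0 0 0 0.4;0 -0.001 -0.15 0 0 0 0.4;0 -0.001 -0.23 0 0 0 0.4;0 -0.001 -0.23 0 0 0 0.4"}}

```text
time_s: 15.65
eef_pos: [630.8, -7.2, 158.2]
ee_rot: [0.002, 0.757, 0.653, 0.002]
force: [-0.1, 0.4, 0.2]
grip_width: 0.697
grip_force: 0.0
```

Run:
```python
from h import *
go((430,-99.1,110),(430,-99.1,36))
```

```text
turn [ 0.0033  0.0002 -0.0003]
(430, -99.1, 110) -> [-0.3006 -0.4636  0.1182]
(430, -99.1, 36) -> [-0.3006 -0.4645  0.3032]
pos [630.8  -7.2 158.2] j6 -0.05011665629756363 grip 0.6974758276093082 0.0 F [-0.1  0.4  0.2] t 15.65
```

{"method": "jog_arm", "body": {"series": "-0.06 -0.1 0.0 0 0 0 0.4;-0.13 -0.2 0.0 0 0 0 0.4;-0.2 -0.3 0.02 0 0 0 0.4;-0.26 -0.4 0.06 0 0 0 0.4;-0.3 -0.463 0.1 0 0 0 0.4;-0.3 -0.464 0.118 0 0 0 0.4;-0.3 -0.464 0.118 0 0 0 0.4;-0.3 -0.464 0.118 0 0 0 0.4"}}

```text
time_s: 16.65
eef_pos: [429.3, -98.4, 108.4]
ee_rot: [0.0, 0.757, 0.654, 0.0]
force: [-0.3, 0.2, -0.6]
grip_width: 0.705
grip_force: 0.0
```

Run:
```python
from h import *
look('orange_objective',(630,-7),17)
a,b=look('green_objective',(430,-99),0)
A=np.array(a['img'])[180:380,180:440,::-1]
cv2.imwrite('pics/s5.png',cv2.resize(A,None,fx=3,fy=3))
go((430,-99.1,110),(430,-99.1,36))
```

```text
scene ring 281 [ 6.307e+02 -4.000e-01] net 0.75 458 [630.6  -4.5] 460 mark [635.9  -9.   17. ] 0.58
top ring 204 [628.6  -6.2] net 0.62 230 [628.4  -7.8] 239 mark [623.3  -3.9  17. ] 0.6
scene ring 70 [437.8 -95.4] net 0.78 363 [ 437.9 -100.7] 471 mark [ 428.5 -102.2    0. ] 0.59
turn [ 0.      0.     -0.0003]
(430, -99.1, 110) -> [-0.0007  0.0036 -0.0042]
(430, -99.1, 36) -> [-0.0007  0.0036  0.1808]
pos [428.6 -98.6 108.3] j6 -0.3469486366608162 grip 0.6981957397361127 0.0 F [-1.   0.1 -0.1] t 17.25
```

View pics/s5.png

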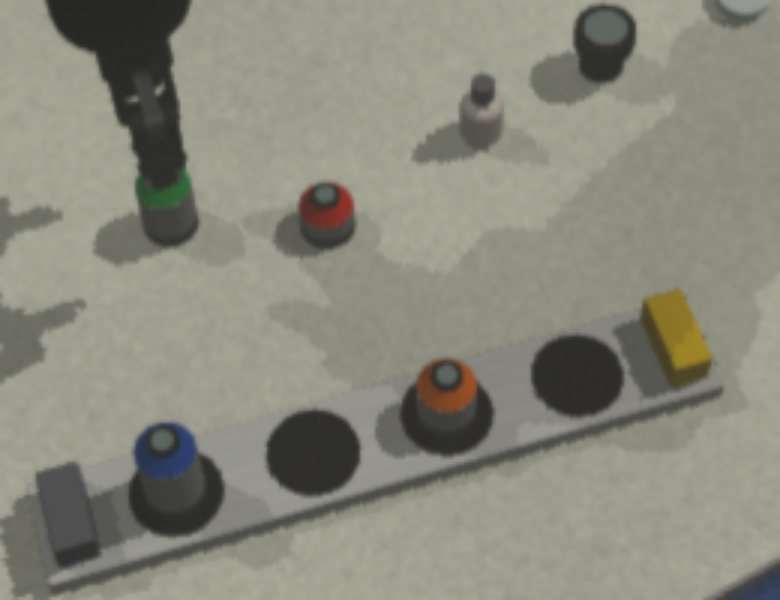

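Orange stands upright on its pad (crop 447,410), about 1 mm off centre. The gripper is over green (165,190). Grasping it.

{"method": "jog_arm", "body": {"series": "-0.001 0.003 0.06 0 0 0 0.4;-0.001 0.003 0.11 0 0 0 0.4;-0.001 0.003 0.15 0 0 0 0.4;-0.001 0.003 0.17 0 0 0 0.4;-0.001 0.003 0.18 0 0 0 0.4;-0.001 0.003 0.18 0 0 0 0.4;-0.001 0.003 0.18 0 0 0 0.1;-0.001 0.003 0.18 0 0 0 -0.05;-0.001 0.003 0.18 0 0 0 -0.15;-0.001 0.003 0.18 0 0 0 -0.25;-0.001 0.003 0.18 0 0 0 -0.5;-0.001 0.003 0.18 0 0 0 -0.5;-0.001 0.003 0.18 0 0 0 -0.5", "grip_force": 35}}

```text
time_s: 18.88
eef_pos: [429.9, -99.2, 36.6]
ee_rot: [0.0, 0.757, 0.653, 0.0]
force: [-0.8, -0.5, 5.7]
grip_width: 0.379
grip_force: 34.6
```

Run:
```python
from h import *
go((618.6,-86.2,140),(618.6,-86.2,tool()[0][2]+17))
```

```text
turn [ 0.0002  0.0001 -0.0003]
(618.6, -86.2, 140) -> [ 0.1012  0.4621 -0.2583]
(618.6, -86.2, np.float64(53.61062328416184)) -> [ 0.1012  0.462  -0.0423]
pos [429.9 -99.2  36.6] j6 -0.3469061290462393 grip 0.37941935462500953 34.63329355465248 F [-0.8 -0.5  5.7] t 18.875
```

{"method": "jog_arm", "body": {"series": "0 0 -0.05 0 0 0 -0.5;0 0 -0.15 0 0 0 -0.5;0 0.01 -0.25 0 0 0 -0.5;0.02 0.08 -0.26 0 0 0 -0.5;0.04 0.18 -0.26 0 0 0 -0.5;0.06 0.28 -0.26 0 0 0 -0.5;0.08 0.38 -0.26 0 0 0 -0.5;0.1 0.45 -0.26 0 0 0 -0.5;0.101 0.462 -0.24 0 0 0 -0.5;0.101 0.462 -0.18 0 0 0 -0.5;0.101 0.462 -0.12 0 0 0 -0.5;0.101 0.462 -0.08 0 0 0 -0.5;0.101 0.462 -0.08 0 0 0 -0.5;0.101 0.462 -0.08 0 0 0 -0.5"}}

```text
time_s: 20.62
eef_pos: [618.8, -86.5, 69.2]
ee_rot: [0.001, 0.757, 0.653, 0.0]
force: [0.5, -0.5, -1.6]
grip_width: 0.378
grip_force: 35.3
```

Run:
```python
from h import *
go((618.6,-86.2,53.6))
```

```text
turn [ 0.0009  0.0002 -0.0003]
(618.6, -86.2, 53.6) -> [ 0.0006 -0.0005  0.039 ]
pos [618.8 -86.5  69.2] j6 -0.17918141459847697 grip 0.3784726409516046 35.31084764515981 F [ 0.5 -0.5 -1.6] t 20.625
```

{"method": "jog_arm", "body": {"series": "0 0 0.02 0 0 0 -0.5;0 0 0.03 0 0 0 -0.5;0 0 0.036 0 0 0 -0.5;0 0 0.039 0 0 0 -0.5;0 0 0.039 0 0 0 -0.5;0 0 0.039 0 0 0 -0.2;0 0 0.039 0 0 0 -0.1;0 0 0.039 0 0 0 0.1;0 0 0.039 0 0 0 0.3;0 0 0.039 0 0 0 0.4;0 0 0.039 0 0 0 0.4;0 0 -0.03 0 0 0 0.4;0 0 -0.15 0 0 0 0.4;0 0 -0.23 0 0 0 0.4;0 0 -0.23 0 0 0 0.4"}}

```text
time_s: 22.5
eef_pos: [619.4, -86.5, 162.9]
ee_rot: [0.002, 0.757, 0.653, 0.001]
force: [0.3, -0.3, -0.5]
grip_width: 0.697
grip_force: 0.0
```

Run:
```python
from h import *
go((475,-13,110),(475,-13,22))
```

```text
turn [ 0.0032  0.0006 -0.0003]
(475, -13, 110) -> [ 0.1292 -0.3847  0.1303]
(475, -13, 22) -> [ 0.1294 -0.3858  0.3503]
pos [619.4 -86.5 162.9] j6 -0.17914206613179823 grip 0.6966829897051838 0.0 F [ 0.3 -0.3 -0.5] t 22.5
```

{"method": "jog_arm", "body": {"series": "0.02 -0.1 0.0 0 0 0 0.4;0.06 -0.2 0.0 0 0 0 0.4;0.1 -0.3 0.02 0 0 0 0.4;0.13 -0.385 0.06 0 0 0 0.4;0.13 -0.385 0.11 0 0 0 0.4;0.13 -0.385 0.13 0 0 0 0.4;0.13 -0.385 0.13 0 0 0 0.4;0.13 -0.385 0.13 0 0 0 0.4"}}

```text
time_s: 23.5
eef_pos: [474.1, -12.5, 108.6]
ee_rot: [0.0, 0.757, 0.653, 0.0]
force: [-0.2, -0.8, -0.4]
grip_width: 0.699
grip_force: 0.0
```

Run:
```python
from h import *
look('green_objective',(618,-86),17)
a,b=look('red_objective',(475,-13),0)
A=np.array(a['img'])[180:380,180:440,::-1]
cv2.imwrite('pics/s6.png',cv2.resize(A,None,fx=3,fy=3))
go((475,-13,110),(475,-13,23))
```

```text
scene ring 148 [626.4 -79.1] net 0.62 494 [621.3 -87.3] 527 mark [615.5 -87.9  17. ] 0.96
top ring 177 [617.3 -86.7] net 0.48 262 [618.9 -85.4] 260 mark [619.3 -91.1  17. ] 0.69
scene ring 202 [476.3 -11.4] net 0.86 314 [477.8 -14.5] 350 mark [476.2 -12.7   0. ] 0.52
turn [ 0.      0.     -0.0003]
(475, -13, 110) -> [-0.0013  0.0034 -0.0042]
(475, -13, 23) -> [-0.0012  0.0034  0.2133]
pos [473.7 -12.3 108.3] j6 -0.12711546824233072 grip 0.6967302514603324 0.0 F [0.4 0.2 0. ] t 24.1
```

View pics/s6.png

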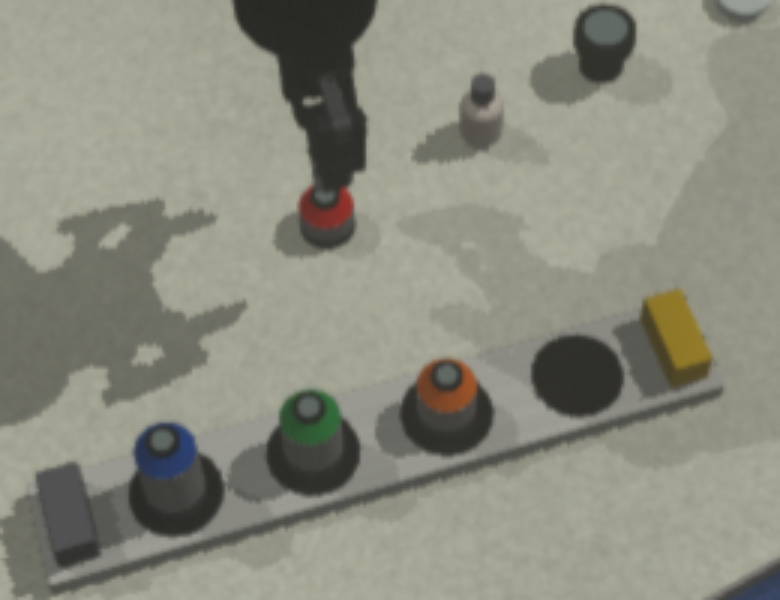

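Green is upright and centred on its pad (crop 313,445). The gripper is over red (327,200) and the yellow-end pad is free (577,375). Grasping red.

{"method": "jog_arm", "body": {"series": "-0.001 0.003 0.06 0 0 0 0.4;-0.001 0.003 0.12 0 0 0 0.4;-0.001 0.003 0.16 0 0 0 0.4;-0.001 0.003 0.19 0 0 0 0.4;-0.001 0.003 0.206 0 0 0 0.4;-0.001 0.003 0.213 0 0 0 0.4;-0.001 0.003 0.213 0 0 0 0.4;-0.001 0.003 0.213 0 0 0 0.1;-0.001 0.003 0.213 0 0 0 -0.05;-0.001 0.003 0.213 0 0 0 -0.15;-0.001 0.003 0.213 0 0 0 -0.25;-0.001 0.003 0.213 0 0 0 -0.5;-0.001 0.003 0.213 0 0 0 -0.5;-0.001 0.003 0.213 0 0 0 -0.5", "grip_force": 35}}

```text
time_s: 25.85
eef_pos: [474.9, -12.9, 23.4]
ee_rot: [0.0, 0.757, 0.653, 0.0]
force: [-2.0, 0.2, 5.9]
grip_width: 0.383
grip_force: 34.2
```

Run:
```python
from h import *
go((641.9,72,120),(641.9,72,tool()[0][2]+17))
```

```text
turn [ 0.0002  0.     -0.0003]
(641.9, 72, 120) -> [ 0.271   0.382  -0.2414]
(641.9, 72, np.float64(40.42858759908833)) -> [ 0.271   0.3819 -0.0424]
pos [474.9 -12.9  23.4] j6 -0.127616398720984 grip 0.3829819330228086 34.1908815165516 F [-2.   0.2  5.9] t 25.85
```

{"method": "jog_arm", "body": {"series": "0 0 -0.05 0 0 0 -0.5;0 0 -0.15 0 0 0 -0.5;0.01 0.01 -0.24 0 0 0 -0.5;0.05 0.07 -0.24 0 0 0 -0.5;0.11 0.16 -0.24 0 0 0 -0.5;0.17 0.24 -0.24 0 0 0 -0.5;0.23 0.32 -0.24 0 0 0 -0.5;0.26 0.37 -0.24 0 0 0 -0.5;0.271 0.382 -0.22 0 0 0 -0.5;0.271 0.382 -0.15 0 0 0 -0.5;0.271 0.382 -0.1 0 0 0 -0.5;0.271 0.382 -0.08 0 0 0 -0.5;0.271 0.382 -0.08 0 0 0 -0.5;0.271 0.382 -0.08 0 0 0 -0.5"}}

```text
time_s: 27.6
eef_pos: [642.3, 71.9, 56.1]
ee_rot: [0.001, 0.757, 0.653, 0.001]
force: [0.7, 0.9, -0.3]
grip_width: 0.383
grip_force: 35.2
```

Run:
```python
from h import *
go((641.9,72,40.4))
```

```text
turn [ 0.001  -0.0001 -0.0004]
(641.9, 72, 40.4) -> [ 0.0001 -0.001   0.0391]
pos [642.3  71.9  56.1] j6 0.07752560007229173 grip 0.38347422333561876 35.24816988792736 F [ 0.7  0.9 -0.3] t 27.6
```

Place red, then lift and back away towards the base.

{"method": "jog_arm", "body": {"series": "0 0 0.02 0 0 0 -0.5;0 0 0.03 0 0 0 -0.5;0 0 0.036 0 0 0 -0.5;0 0 0.039 0 0 0 -0.5;0 0 0.039 0 0 0 -0.5;0 0 0.039 0 0 0 -0.2;0 0 0.039 0 0 0 -0.1;0 0 0.039 0 0 0 0.1;0 0 0.039 0 0 0 0.3;0 0 0.039 0 0 0 0.4;0 0 0.039 0 0 0 0.4;0 0 -0.03 0 0 0 0.4;0 0 -0.15 0 0 0 0.4;0 0 -0.3 0 0 0 0.4;0 -0.1 -0.35 0 0 0 0.4;-0.05 -0.25 -0.35 0 0 0 0.4;-0.1 -0.4 -0.35 0 0 0 0.4;-0.15 -0.55 -0.35 0 0 0 0.4;-0.2 -0.65 -0.35 0 0 0 0.4;-0.2 -0.65 -0.35 0 0 0 0.4"}}

```text
time_s: 30.1
eef_pos: [371.1, 30.7, 195.4]
ee_rot: [0.0, 0.757, 0.653, 0.0]
force: [0.8, 0.6, 0.1]
grip_width: 0.701
grip_force: 0.0
```

Run:
```python
from h import *
for l in H: print(l,PAD[l]); a,b=look(l,PAD[l],17)
A=np.array(a['img'])[160:380,160:440,::-1];B=np.array(b['img'])[150:330,180:480,::-1]
cv2.imwrite('pics/s7.png',np.hstack([cv2.resize(A,(420,330)),cv2.resize(B,(380,330))]))
for c in (a,b):
    for r in regions_of('eyepiece',c)[:1]: print('eye',at(c,r['point'],30))
go((500,0,100))
```

```text
red_objective (641.9, 72)
scene ring 263 [643.5  77.7] net 0.68 373 [642.6  74.7] 398 mark [644.   72.2  17. ] 0.92
top ring 199 [641.1  74.8] net 0.51 213 [641.3  72.8] 220 mark [645.9  74.5  17. ] 0.47
orange_objective (630.1, -7.1)
scene ring 280 [ 6.304e+02 -5.000e-01] net 0.96 468 [631.1  -4.4] 460 mark [627.7  -3.9  17. ] 0.66
top ring 201 [628.5  -6.5] net 0.8 233 [628.   -7.2] 239 mark [629.1  -9.9  17. ] 0.66
green_objective (618.6, -86.2)
scene ring 131 [623.5 -79.3] net 0.9 517 [618.8 -86.3] 527 mark [613.6 -86.3  17. ] 0.87
top ring 175 [617.6 -83.4] net 0.8 262 [616.8 -85.6] 260 mark [611.7 -91.4  17. ] 0.51
blue_objective (607, -165.4)
scene ring 239 [ 610.  -164.8] net 0.95 594 [ 607.9 -165.4] 606 mark [ 606.3 -159.2   17. ] 0.85
top ring 188 [ 605.2 -164.1] net 0.61 276 [ 605.7 -165.4] 284 eye [434.57074913 201.71566256  30.        ]
eye [444.34332644 199.30324355  30.        ]
turn [-0.     -0.     -0.0003]
(500, 0, 100) -> [-0.03    0.3255  0.2377]
pos [372.9  30.9 195.1] j6 -0.08649263368745637 grip 0.6969517395362476 0.0 F [ 0.3 -0.5  0.1] t 31.4
```

View pics/s7.png

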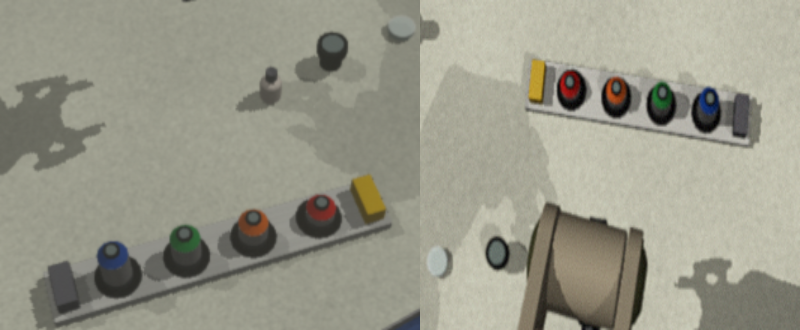

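All four stand upright on their pads in the order red, orange, green, blue from the yellow block (scene crop 320,215 to 118,270), each within about 2 mm of centre. The eyepiece hasn't moved (332,50), and the arm is clear.

```bash
python3 -c "
from rig import *
print(finish_job())"
```

```text
the job is handed in; nothing more can be done
None
```

The job is handed in: all four objectives stand upright on their pads in order of height from the yellow block (red, orange, green, blue), each measured within about 2 mm of centre, and the eyepiece was not touched.

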